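# Stage the thin-walled sleeve on the blue post

## Robot

A 6-joint arm with a two-finger parallel gripper is mounted at the origin on the work surface. World frame = base frame: x ahead of the robot, y to its left, z up, the work surface at z = 0. Lengths are in mm, angles in rad, forces in N, time in s.
With the tool pointing down it reaches from about 275 to 975 mm from the base axis. Payload 8.4 kg.
Tool frame: the origin (TCP) lies midway between the tips of the shut fingers; the grasp point (between the pads) lies 19 mm behind it; x points along the fingers, y is the direction in which the jaws open and shut, and the axes are right-handed (so a half turn about x gives the same grasp; the last joint's range is limited). The gripper opens to 92 mm and grips with 3 to 60 N. Pads are 20 mm wide; open, the fingers measure 128 mm over their backs; the gripper's body (75 mm by 189 mm) begins 69 mm behind the grasp point.
Start: joints at [1.184, 0.353, 1.633, -0, 1.155, -0.002], TCP at [234.607, 579.299, 214.583] pointing down, gripper open.
Joint ranges: [-2.63, 2.63], [-0.92, 2.1], [0.06, 2.66], [-1.3, 4.44], [0, 2.69], [-3.02, 3.02]. Speed limits (rad/s): [2.22, 2.22, 2.79, 3.14, 3.14, 3.14].

## Interface

Orientations are given as a unit quaternion [w, x, y, z].
In Python, from plant import ctrl, get_image, camera_info, close_job, nets gives the robot as it stands. The module is installed in compiled form; this text tells all that it offers.
- The arm moves only by the shell command python3 -m crank 'ROWS' [OPENING] [FORCE]. ROWS is a JSON object of lists of equal length, an entry for each row: "dp": the shift along the tool's x, y, z as a fraction of full scale, a list of three; "dr": the turn, a rotation vector about the tool's x, y, z as a fraction of full scale, a list of three. In form: {"dp": [[dx, dy, dz], ...], "dr": [[rx, ry, rz], ...]}. A call has 1 to 20 rows; each row shifts and turns the commanded pose from where the row before left it, along the tool's axes as they then stand; what a row does not reach is not made up. Full scale, the value 1, is 25 mm for a shift and 8 degrees for a turn. A row lasts 1/10 s, in which the tool goes at most 50 mm and 8.59 degrees, less where a joint would pass 70% of its speed; a pose out of reach is approached as far as the arm can. A call with a number of a shift or a turn outside -1 to 1 is refused whole. A call with a gripper value outside its range is refused whole. OPENING is the gripper's target within -1 to 1 (shut at 1, half-way at 0, fully open at -1), set as the call begins (- or left out, the last holds). The fingers move at their own pace and stop on an object; FORCE is the grip in N (left out, the last holds). Time passes only in rows, so rows that do not move let the fingers close. It gives the time, the measured TCP pose, the force and the opening at its end, in the units of the state.
- ctrl.sense(): the state, without advancing time (a new reading comes with each control period).
- get_image(name): name is "scene" or "top" or "wrist"; returns the picture (384x512x3 uint8, blue, green, red); there is no depth.
- camera_info(name): a dict with "vertical_fov" (degrees; the focal length in pixels is half the picture's height over the tangent of half this angle, whatever the lens; pixels are square), "cx", "cy" (the principal point, pixels), "k1" (the pictures are not rectified: a ray, as slopes to the right and down, at radius r is drawn at 1 + k1 r^2 times it, then the intrinsics apply), "pose" (4x4, takes a point from camera to world coordinates). Camera axes: x right, y down, z forward; pixel columns grow to the right and rows downward; lengths in mm; the calibration is good to about 2 mm. A picture is of the moment at which its call begins: read the wrist's pose just before it. camera_info takes no time and is no camera call; for the wrist camera it gives the pose at the moment of the call.
- close_job(): hands the job in, once; it reports no verdict.
Trained networks look in the newest picture that a camera, given by its name, has taken for a name from the list of things; names that differ only in an ending like _2 or _b are one class to them, and where a whole thing is asked for, a point or a joint stands for the part that bears it (a point fixed in the world has none). Each returns a list of dicts, best first, with "confidence" (0 to 1); they miss things now and then, are a little off and sometimes report something else, mostly with a low value. They report only what shows in the picture. A call takes as long as a camera call. They do not tell look-alikes from the thing itself.
- nets.look_for(thing, camera): "xyz" ([x, y, z] in mm, in world coordinates, good to about 4 mm: the middle of the surface that is visible of it).
- nets.silhouettes(thing, camera): "pixels" (384x512 bool, what is visible of it).
The state is a dict: "t": time; "joint_pos": joint angles; "qvel": joint speeds; "effort": joint torques, N m; "eef_pos": TCP position; "tool_rot": TCP orientation; "contact_force": force on the tool from outside, world axes, zero at the start; "torque": the same for the moment, N m; "opening": finger opening in mm.
Only numpy, scipy, OpenCV 4.12 (cv2) and the standard library are available. Lean on these libraries where they do the work, as an engineer would, in place of code of your own. Each camera call takes 0.05 s, during which the arm holds its last target. There are 200 camera calls.

## Task

Put the bright thin-walled aluminium sleeve upright over the post on the blue pad, standing flat on the pad. Its wall dents easily, so never squeeze it with a grip force of more than 20 N, and set it down gently without dropping it. Leave the brass and the black bushes where they stand.

Things in the scene. Friction and masses are not known exactly. Their poses are not given: they have to be found in the camera images.
- alu_sleeve_center (a point): Bright silvery (almost white) aluminium sleeve, a thin-walled tube standing upright: 50 mm outside diameter, 44 mm bore (3 mm wall), 70 mm tall, about 85 g (60 to 120 g), open at both ends. The point is at its centre, on the axis half-way up, 35 mm above its underside; its z axis is the tube's axis. A grip across its outside of 6 to 10 N (force of each finger) holds it safely.
- blue_seat (a point): Blue round pad, 76 mm across and 6 mm thick, with a black post on its middle, 20 mm in diameter and 30 mm tall above the pad with a bevelled top; it is fixed on the grey perforated plate. The point is on the pad's upper face, on the post's axis, where the sleeve's underside must rest; z is up. The sleeve's bore clears the post by 12 mm all round. An identical station with an orange pad stands on the same plate, its axis 160 mm away, and is not to be used.
- brass_bush_center (a point): Brass bush with a thick wall, standing upright: 50 mm outside diameter, 24 mm bore, 70 mm tall. The point is at its centre, 35 mm above its underside. To be left alone.
- black_bush_center (a point): Black steel bush with a thick wall, standing upright: 50 mm outside diameter, 24 mm bore, 70 mm tall. The point is at its centre, 35 mm above its underside. To be left alone.
Mind the look-alikes: they are no part of the job. Leave any pink look-alike of the part that bears alu_sleeve_center alone.

How it is judged:
By the outcome, as a careful person would: the job done as asked, in the order asked, and still so for the second after the job is handed in, with the robot touching nothing.
It also fails if it takes over 45 s, if anything falls off the work surface, if the arm or the gripper's body presses on something with over 40 N, if the wrist force passes 120 N, or if a joint passes its speed limit or range.

## Working session

There is one attempt and no reset: what is moved stays moved. The work goes in short steps, Python scripts to look and compute and a shell command to move; the robot and the scene stay as the last step left them, time stands still between calls to the robot, and variables do not carry over. Pictures are saved under pics/ and viewed, about 8 in all and at most 12, crops included, and the job is handed in when it is done.

```bash
mkdir -p pics; cat > h.py <<'E'
import numpy as np, cv2
from plant import ctrl,get_image,camera_info,close_job,nets
def ray(ci,u,v):
    f=192/np.tan(np.radians(ci["vertical_fov"])/2)
    K=np.array([[f,0,ci["cx"]],[0,f,ci["cy"]],[0,0,1.]])
    p=cv2.undistortPoints(np.array([[[u,v]]],float),K,np.array([ci["k1"],0,0,0,0.]))[0,0]
    T=np.array(ci["pose"]);d=T[:3,:3]@np.array([p[0],p[1],1]);return T[:3,3],d
def atz(ci,u,v,z):
    o,d=ray(ci,u,v);return o+d*(z-o[2])/d[2]
E
python3 - <<'E'
from h import *
a=get_image("scene");b=get_image("top")
cv2.imwrite("pics/a.png",a);cv2.imwrite("pics/b.png",b)
for c in("scene","top"):
  ci=camera_info(c);print(c,{k:np.round(v,2).tolist() for k,v in ci.items()})
  for n in("alu_sleeve_center","blue_seat"):
    for d in nets.look_for(n,c):print(n,np.round(d["xyz"]),round(d["confidence"],2))
s=ctrl.sense();print({k:np.round(v,3).tolist() for k,v in s.items()})
E
```

```text
scene {'vertical_fov': 43.23, 'cx': 261.8, 'cy': 191.0, 'k1': -0.13, 'pose': [[0.72, 0.55, -0.42, 976.91], [0.7, -0.58, 0.43, -387.69], [-0.01, -0.6, -0.8, 825.68], [0.0, 0.0, 0.0, 1.0]]}
alu_sleeve_center [634. 242.  47.] 0.75
alu_sleeve_center [608. 119.  49.] 0.72
blue_seat [573. -86.  14.] 0.56
top {'vertical_fov': 45.09, 'cx': 251.17, 'cy': 187.15, 'k1': -0.05, 'pose': [[-0.02, -1.0, 0.07, 514.19], [-1.0, 0.02, -0.01, 23.99], [0.01, -0.07, -1.0, 1047.34], [0.0, 0.0, 0.0, 1.0]]}
alu_sleeve_center [707. 132.  40.] 0.76
alu_sleeve_center [628. 260.  51.] 0.72
alu_sleeve_center [702. 225.  46.] 0.72
alu_sleeve_center [614. 130.  48.] 0.53
blue_seat [566. -82.  20.] 0.78
{'t': 0.3, 'joint_pos': [1.184, 0.353, 1.634, -0.0, 1.155, -0.002], 'qvel': [-0.001, -0.001, -0.001, -0.001, 0.0, -0.001], 'effort': [-0.001, -59.321, -33.403, 0.069, 0.02, -0.0], 'eef_pos': [234.571, 579.153, 214.325], 'tool_rot': [0.694, 0.135, 0.694, -0.135], 'contact_force': [-0.56, -0.012, -0.324], 'torque': [-0.025, 0.005, 0.013], 'opening': 91.728}
```

View pics/a.png

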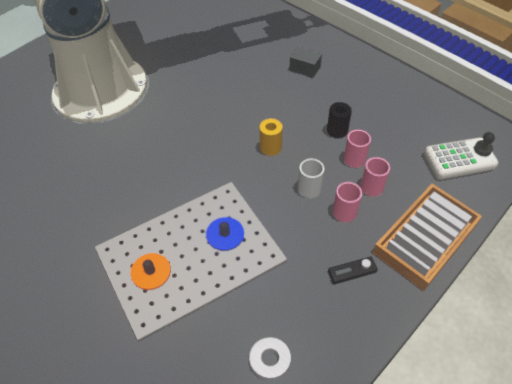

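View pics/b.png

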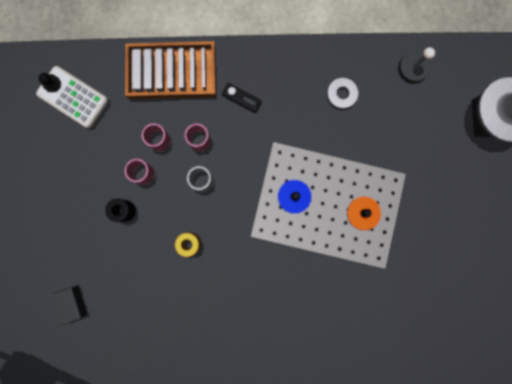

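The top view shows the silvery-white tube at (199,178). The pink look-alikes are at (197,136), (154,136) and (137,171), the brass bush at (187,245) and the black one at (120,210). The blue pad is at (295,196) and the orange one at (366,213). In the scene view the sleeve is at (311,178) and the blue pad at (225,233). The only candidate that is silver and thin-walled is top (199,178), so I'll measure that one and confirm it in a crop.

```bash
python3 - <<'E'
from h import *
ims={}
ci=camera_info("top");im=cv2.imread("pics/b.png").astype(int)
cs=camera_info("scene");ia=cv2.imread("pics/a.png").astype(int)
# sleeve rim in top: bright, unsaturated in the crop
def cc(mask,x0,y0,x1,y1):
    m=np.zeros(mask.shape,np.uint8);m[y0:y1,x0:x1]=mask[y0:y1,x0:x1]
    n,l,s,c=cv2.connectedComponentsWithStats(m);k=1+np.argmax(s[1:,4]);p=np.argwhere(l==k)[:,::-1].astype(np.float32)
    return p,cv2.minEnclosingCircle(p),cv2.fitEllipse(cv2.convexHull(p))
m=(im.min(2)>110)&(im.max(2)-im.min(2)<40)
p,c,e=cc(m,180,158,222,200);print("sleeve",c,e,atz(ci,*e[0],70))
for (cam,I,r) in((ci,im,(270,170,320,220)),(cs,ia,(195,205,255,260))):
  m=(I[:,:,0]>120)&(I[:,:,0]-I[:,:,2]>70); p,c,e=cc(m,*r);print("blue",c,e,[atz(cam,*e[0],z).round(1) for z in(6,12,18)])
for (cam,I,r) in((ci,im,(340,190,390,235)),(cs,ia,(120,245,180,295))):
  m=(I[:,:,2]>150)&(I[:,:,2]-I[:,:,0]>90); p,c,e=cc(m,*r);print("orange",c,e,[atz(cam,*e[0],z).round(1) for z in(6,12,18)])
for n,u,v in(("brass",187,245),("black",117,210),("p1",197,134),("p2",154,134),("p3",136,170)):print(n,atz(ci,u,v,70).round())
# scene sleeve rim
print("scene sleeve rim",atz(cs,311.5,167.5,70))
A=cv2.resize(im[110:270,100:320].astype(np.uint8),None,fx=3.5,fy=3.5,interpolation=cv2.INTER_CUBIC);cv2.imwrite("pics/c.png",A)
E
```

```text
sleeve ((198.40908813476562, 177.59091186523438), 12.2315092086792) ((198.35951232910156, 177.5767059326172), (23.978717803955078, 24.459753036499023), 33.217308044433594) [608.41927248 125.80208787  70.        ]
blue ((294.0091857910156, 196.14219665527344), 17.130002975463867) ((294.1559143066406, 196.1971435546875), (33.82014083862305, 33.946311950683594), 28.458589553833008) [array([567.4, -82.8,   6. ]), array([567. , -82.2,  12. ]), array([566.7, -81.6,  18. ])]
blue ((224.6216278076172, 233.0), 19.046478271484375) ((224.67300415039062, 233.20278930664062), (32.865509033203125, 38.353919982910156), 82.86727905273438) [array([561.6, -77.4,   6. ]), array([564.6, -79.7,  12. ]), array([567.6, -82. ,  18. ])]
orange ((363.6875, 213.0416717529297), 16.819459915161133) ((363.71771240234375, 212.94053649902344), (32.943485260009766, 33.47256088256836), 128.28744506835938) [array([ 525.7, -239.2,    6. ]), array([ 525.6, -237.7,   12. ]), array([ 525.6, -236.1,   18. ])]
orange ((150.1648406982422, 270.9175720214844), 20.431739807128906) ((149.9700927734375, 270.873779296875), (35.10818862915039, 40.84926986694336), 64.30117797851562) [array([ 520.1, -234.7,    6. ]), array([ 523.4, -235.9,   12. ]), array([ 526.8, -237. ,   18. ])]
brass [467. 152.  70.]
black [544. 299.  70.]
p1 [702. 127.  70.]
p2 [704. 219.  70.]
p3 [628. 258.  70.]
scene sleeve rim [607.4088409  127.25354423  70.        ]
```

View pics/c.png

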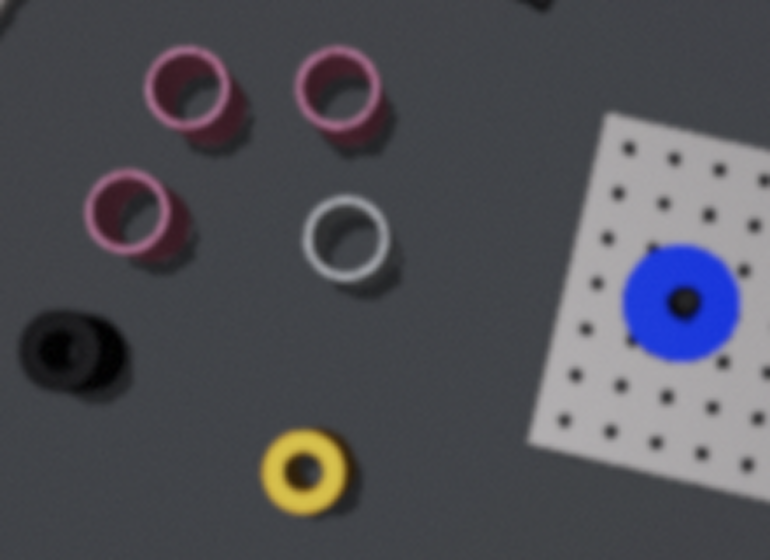

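The crop confirms it: the bright silver, thin-walled tube is at crop (346,238), with the pink ones above and to its left. It stands at about (608,126). The two cameras agree on the seat at about (567,-82,17), and the orange axis is 160 mm away, as it should be. The present yaw suits the grasp, with the jaws close to world y and clear of the neighbours, so I'm moving above the sleeve.

```bash
python3 -m crank '{"dp":[[0,-0.54,1],[0,-0.54,1],[0,-0.54,1],[0,-0.54,1],[0,-0.54,1],[0,-0.54,1],[0,-0.54,1],[0,-0.54,1],[0,-0.54,1],[0,-0.54,1],[0,-0.54,1],[0,-0.54,1],[0,-0.54,1],[0,-0.54,1],[0,-0.54,1],[0,-0.54,1],[0,-0.54,1],[0,-0.54,1],[0,-0.54,1],[0,0,0]],"dr":[[0,0,0],[0,0,0],[0,0,0],[0,0,0],[0,0,0],[0,0,0],[0,0,0],[0,0,0],[0,0,0],[0,0,0],[0,0,0],[0,0,0],[0,0,0],[0,0,0],[0,0,0],[0,0,0],[0,0,0],[0,0,0],[0,0,0],[0,0,0]]}' -1 8
cat >> h.py <<'E'
from scipy.spatial.transform import Rotation as Ro
def togo(x,y,z):
    s=ctrl.sense();q=s["tool_rot"];R=Ro.from_quat([q[1],q[2],q[3],q[0]]).as_matrix()
    print("t",s["t"],"tcp",np.round(s["eef_pos"],1),"rows(25mm)",np.round(R.T@(np.array([x,y,z])-s["eef_pos"])/25,2),"down",R[:,0].round(3),"F",np.round(s["contact_force"],1),"op",s["opening"])
E
python3 - <<'E'
from h import *
ci=camera_info("wrist");im=get_image("wrist");cv2.imwrite("pics/d.png",im)
print({k:np.round(v,2).tolist() for k,v in ci.items()})
togo(608,126.5,210);togo(608,126.5,26)
E
```

```text
t: 2.3
eef_pos: [580.4, 160.9, 214.5]
tool_rot: [0.694, 0.136, 0.694, -0.136]
contact_force: [0.1, 0.8, -0.5]
opening: 92.0
{'vertical_fov': 70.34, 'cx': 256.04, 'cy': 192.93, 'k1': -0.07, 'pose': [[0.38, 0.9, 0.22, 519.17], [0.93, -0.37, -0.09, 186.48], [-0.0, 0.24, -0.97, 384.53], [0.0, 0.0, 0.0, 1.0]]}
t 2.35 tcp [579.2 162.1 214.4] rows(25mm) [ 0.18 -0.88  1.6 ] down [-0. -0. -1.] F [-0.5 -0.4 -0.1] op 91.51454520599874
t 2.35 tcp [579.2 162.1 214.4] rows(25mm) [ 7.54 -0.88  1.6 ] down [-0. -0. -1.] F [-0.5 -0.4 -0.1] op 91.51454520599874
```

View pics/d.png

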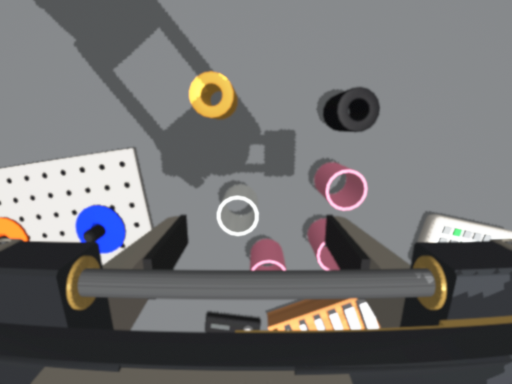

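The wrist view shows the silver sleeve's rim at (238,215), the blue pad at (100,229), and pink tubes at (268,250) and (345,187). I'll compare the sleeve and seat positions with the earlier ones.

```bash
python3 - <<'E'
from h import *
ci=camera_info("wrist");im=cv2.imread("pics/d.png").astype(int)
def cc(mask,x0,y0,x1,y1):
    m=np.zeros(mask.shape,np.uint8);m[y0:y1,x0:x1]=mask[y0:y1,x0:x1]
    n,l,s,c=cv2.connectedComponentsWithStats(m);k=1+np.argmax(s[1:,4]);p=np.argwhere(l==k)[:,::-1].astype(np.float32)
    return cv2.fitEllipse(cv2.convexHull(p))
e=cc((im.min(2)>165),210,180,265,240);print("rim",e,atz(ci,*e[0],70).round(1))
e=cc((im[:,:,0]>120)&(im[:,:,0]-im[:,:,2]>70),70,195,130,262);print("blue",e,atz(ci,*e[0],17).round(1))
E
```

```text
rim ((237.27664184570312, 215.41180419921875), (41.09068298339844, 43.28814697265625), 100.6592025756836) [605.9 127.2  70. ]
blue ((100.00194549560547, 228.94186401367188), (45.74552917480469, 52.94232940673828), 128.63526916503906) [564.4 -78.9  17. ]
```

```bash
python3 -m crank '{"dp":[[0,-0.44,0.79],[0,-0.44,0.79],[0.9,0,0],[0.9,0,0],[0.9,0,0],[0.9,0,0],[0,0,0],[0,0,0]],"dr":[[0,0,0],[0,0,0],[0,0,0],[0,0,0],[0,0,0],[0,0,0],[0,0,0],[0,0,0]]}'
python3 - <<'E'
from h import *
ci=camera_info("wrist");im=get_image("wrist");cv2.imwrite("pics/e.png",im)
togo(607.5,126.6,29)
for d in nets.look_for("alu_sleeve_center","wrist"):print(np.round(d["xyz"]),d["confidence"])
E
```

```text
t: 3.15
eef_pos: [606.5, 128.7, 124.8]
tool_rot: [0.694, 0.135, 0.694, -0.135]
contact_force: [0.3, 0.1, 0.3]
opening: 91.8
t 3.2 tcp [607.2 128.7 125.6] rows(25mm) [ 3.86 -0.08  0.04] down [ 0.001  0.    -1.   ] F [-0.4  0.8  1.5] op 91.65169312674986
[627. 262.  50.] 0.76
[681. 234.  48.] 0.71
[621. 121.  54.] 0.66
```

View pics/e.png

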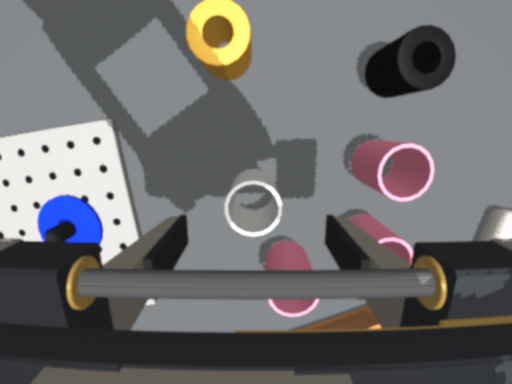

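The rim at (253,208) is centred between the fingers. The fingers have a clear way down on both sides, since the pink tube at (290,280) lies beyond the finger plane. I'll go down, then close at 8 N.

```bash
python3 -m crank '{"dp":[[0.8,-0.06,0.03],[0.8,0,0],[0.8,0,0],[0.8,0,0],[0.6,0,0],[0,0,0]],"dr":[[0,0,0],[0,0,0],[0,0,0],[0,0,0],[0,0,0],[0,0,0]]}'
python3 -m crank '{"dp":[[0,0,0],[0,0,0],[0,0,0],[0,0,0],[0,0,0],[0,0,0],[0,0,0],[0,0,0],[0,0,0],[0,0,0]],"dr":[[0,0,0],[0,0,0],[0,0,0],[0,0,0],[0,0,0],[0,0,0],[0,0,0],[0,0,0],[0,0,0],[0,0,0]]}' 1 8
```

```text
t: 3.85
eef_pos: [606.3, 126.3, 28.6]
tool_rot: [0.693, 0.135, 0.695, -0.135]
contact_force: [0.4, 0.6, -0.1]
opening: 92.0
t: 4.85
eef_pos: [607.2, 126.4, 29.9]
tool_rot: [0.694, 0.135, 0.694, -0.135]
contact_force: [-1.3, -0.2, 5.5]
opening: 50.2
```

Gripped at 50.2 mm, which matches the sleeve. Lifting now.

```bash
python3 -m crank '{"dp":[[-0.4,0,0],[-0.8,0,0],[-0.8,0,0],[-0.8,0,0],[-0.8,0,0],[-0.4,0,0],[0,0,0],[0,0,0]],"dr":[[0,0,0],[0,0,0],[0,0,0],[0,0,0],[0,0,0],[0,0,0],[0,0,0],[0,0,0]]}'
python3 - <<'E'
from h import *
togo(566.5,-81,129)
ci=camera_info("wrist");im=get_image("wrist");cv2.imwrite("pics/f.png",im)
im=im.astype(int);
m=((im[:,:,0]>120)&(im[:,:,0]-im[:,:,2]>70)).astype(np.uint8)
n,l,s,c=cv2.connectedComponentsWithStats(m)
for k in range(1,n):
  if s[k,4]>200:print(s[k],c[k],atz(ci,*c[k],17).round(1))
E
```

```text
t: 5.65
eef_pos: [606.7, 126.3, 129.1]
tool_rot: [0.694, 0.135, 0.694, -0.135]
contact_force: [0.1, -0.5, -0.8]
opening: 50.2
t 5.65 tcp [606.7 126.3 129.1] rows(25mm) [ 0.   -8.29  1.62] down [-0.001 -0.    -1.   ] F [ 0.1 -0.5 -0.8] op 50.18219674331652
[  42  194   64   60 2372] [ 73.48397976 220.40682968] [561.  -77.1  17. ]
```

View pics/f.png

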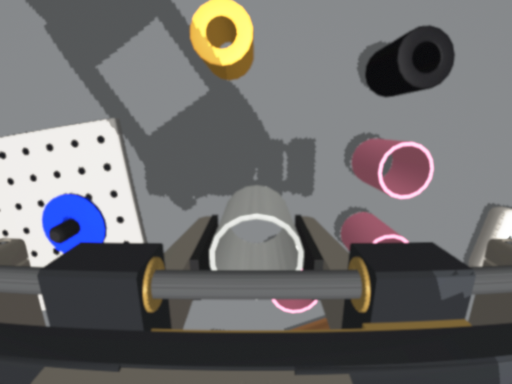

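The sleeve is held upright, with its rim at (256,255). I'll carry it towards the seat and stop short for a fresh measurement of the pad.

```bash
python3 -m crank '{"dp":[[0,-0.5,0.1],[0,-0.8,0.2],[0,-0.8,0.2],[0,-0.8,0.2],[0,-0.8,0.2],[0,-0.8,0.2],[0,-0.5,0.1],[0,0,0],[0,0,0],[0,0,0]],"dr":[[0,0,0],[0,0,0],[0,0,0],[0,0,0],[0,0,0],[0,0,0],[0,0,0],[0,0,0],[0,0,0],[0,0,0]]}'
python3 - <<'E'
from h import *
ci=camera_info("wrist");im=get_image("wrist");cv2.imwrite("pics/g.png",im);cs=camera_info("wrist")
togo(566.5,-81,129)
im=im.astype(int)
m=((im[:,:,0]>120)&(im[:,:,0]-im[:,:,2]>70)).astype(np.uint8)
n,l,s,c=cv2.connectedComponentsWithStats(m)
for k in range(1,n):
  if s[k,4]>200:
    e=cv2.fitEllipse(cv2.convexHull(np.argwhere(l==k)[:,::-1].astype(np.float32)));print(s[k],e,[atz(ci,*e[0],z).round(1) for z in (14,18)])
T=get_image("top");cv2.imwrite("pics/gt.png",T)
print("rim in hand",atz(ci,256,255,170).round(1))
E
```

```text
t: 6.7
eef_pos: [588.0, -0.2, 129.5]
tool_rot: [0.694, 0.135, 0.694, -0.135]
contact_force: [0.9, 0.1, -0.9]
opening: 50.7
t 6.75 tcp [588.1  -0.  129.5] rows(25mm) [ 0.02 -3.33  0.41] down [-0.  0. -1.] F [ 0.5 -0.  -0.9] op 50.61821743266355
[ 144  166   70   68 3157] ((178.24436950683594, 199.4693603515625), (66.51892852783203, 70.37291717529297), 123.23027038574219) [array([565.9, -82.2,  14. ]), array([565.4, -80.7,  18. ])]
rim in hand [586.7   0.9 170. ]
```

View pics/g.png

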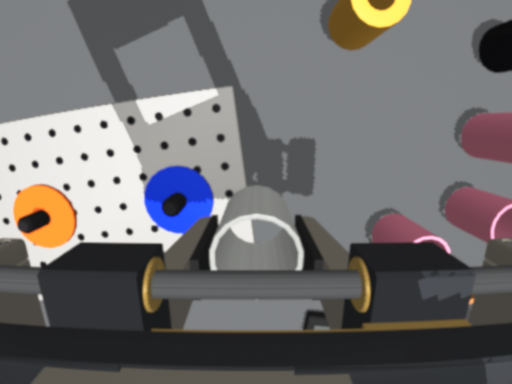

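The wrist view puts the blue pad at (178,199), i.e. (566,-81), which agrees with the outer cameras. I'll finish the approach above the post and check it from the scene camera.

```bash
python3 -m crank '{"dp":[[0,-0.6,0.08],[0,-0.8,0.1],[0,-0.8,0.1],[0,-0.7,0.1],[0,-0.44,0.06],[0,0,0],[0,0,0],[1,0,0],[0.4,0,0],[0,0,0],[0,0,0]],"dr":[[0,0,0],[0,0,0],[0,0,0],[0,0,0],[0,0,0],[0,0,0],[0,0,0],[0,0,0],[0,0,0],[0,0,0],[0,0,0]]}'
python3 - <<'E'
from h import *
togo(566.8,-81.6,46)
a=get_image("scene");cv2.imwrite("pics/i.png",cv2.resize(a[130:300,110:340],None,fx=3.4,fy=3.4,interpolation=cv2.INTER_CUBIC))
E
```

```text
t: 7.9
eef_pos: [566.9, -81.9, 94.7]
tool_rot: [0.694, 0.135, 0.694, -0.135]
contact_force: [-0.9, 0.0, -0.9]
opening: 50.5
t 7.9 tcp [566.9 -81.9  94.7] rows(25mm) [ 1.95  0.01 -0.01] down [-0.  0. -1.] F [-0.9  0.  -0.9] op 50.48544564908464
```

View pics/i.png

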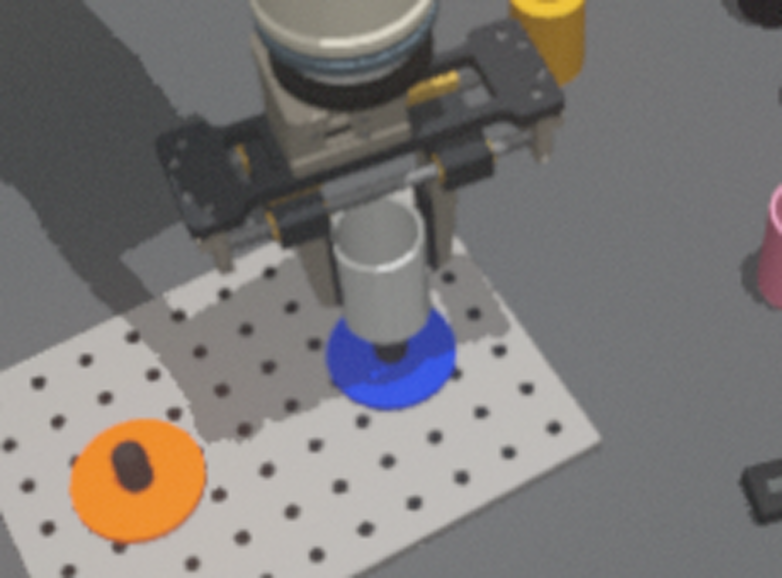

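The sleeve hangs in line above the blue post: the post stub shows at crop (390,350), straight under the tube at (382,320). I'll lower it gently, in fine steps near contact.

```bash
python3 -m crank '{"dp":[[0.3,0,0],[0.4,0,0],[0.4,0,0],[0.3,0,0],[0.16,0,0],[0.1,0,0],[0,0,0],[0,0,0]],"dr":[[0,0,0],[0,0,0],[0,0,0],[0,0,0],[0,0,0],[0,0,0],[0,0,0],[0,0,0]]}'
python3 -m crank '{"dp":[[0.04,0,0],[0.04,0,0],[0.04,0,0],[0,0,0]],"dr":[[0,0,0],[0,0,0],[0,0,0],[0,0,0]]}'
```

```text
t: 8.75
eef_pos: [567.0, -82.3, 53.3]
tool_rot: [0.694, 0.135, 0.694, -0.135]
contact_force: [0.7, 0.3, -1.1]
opening: 50.8
t: 9.15
eef_pos: [566.8, -82.3, 50.0]
tool_rot: [0.694, 0.135, 0.694, -0.135]
contact_force: [0.9, -0.3, -1.5]
opening: 50.3
```

```bash
for i in 1 2; do python3 -m crank '{"dp":[[0.04,0,0],[0.04,0,0],[0,0,0],[0,0,0]],"dr":[[0,0,0],[0,0,0],[0,0,0],[0,0,0]]}' | grep -E 'eef|contact'; done
```

```text
eef_pos: [566.8, -82.3, 48.0]
contact_force: [-0.6, -0.3, -0.7]
eef_pos: [567.2, -82.4, 47.1]
contact_force: [-3.1, 0.0, 10.4]
```

Contact came at TCP z 47.1, so the sleeve's underside is at about 17.6, which is the pad height. I'll ease the preload slightly and release.

```bash
python3 -m crank '{"dp":[[-0.02,0,0],[0,0,0],[0,0,0]],"dr":[[0,0,0],[0,0,0],[0,0,0]]}'
python3 -m crank '{"dp":[[0,0,0],[0,0,0],[0,0,0],[0,0,0],[0,0,0],[0,0,0],[0,0,0],[0,0,0]],"dr":[[0,0,0],[0,0,0],[0,0,0],[0,0,0],[0,0,0],[0,0,0],[0,0,0],[0,0,0]]}' -1 
python3 - <<'E'
from h import *
a=get_image("scene");cv2.imwrite("pics/j.png",cv2.resize(a[130:300,110:340],None,fx=3.4,fy=3.4,interpolation=cv2.INTER_CUBIC))
E
```

```text
t: 10.25
eef_pos: [567.2, -82.4, 47.1]
tool_rot: [0.694, 0.135, 0.694, -0.135]
contact_force: [-1.7, 0.1, 7.2]
opening: 50.6
t: 11.05
eef_pos: [566.8, -82.3, 46.6]
tool_rot: [0.694, 0.135, 0.694, -0.135]
contact_force: [-0.7, 0.8, -0.3]
opening: 92.0
```

View pics/j.png

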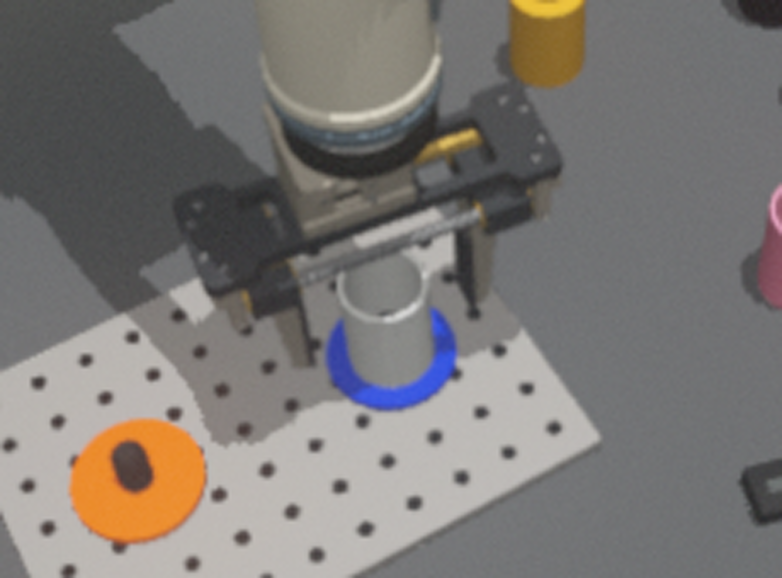

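The sleeve stands upright on the blue pad at crop (388,335), with the post's tip visible inside it, and the fingers are clear on both sides. I'll retreat straight up and then aside.

```bash
python3 -m crank '{"dp":[[-0.4,0,0],[-0.8,0,0],[-0.8,0,0],[-1,0,0],[-1,0,0],[-1,0,0],[-1,0,0],[-0.5,0.5,0],[0,1,0],[0,1,0],[0,1,0],[0,1,0],[0,1,0],[0,0.5,0],[0,0,0],[0,0,0]],"dr":[[0,0,0],[0,0,0],[0,0,0],[0,0,0],[0,0,0],[0,0,0],[0,0,0],[0,0,0],[0,0,0],[0,0,0],[0,0,0],[0,0,0],[0,0,0],[0,0,0],[0,0,0],[0,0,0]]}'
python3 - <<'E'
from h import *
a=get_image("scene");b=get_image("top")
f=lambda I:cv2.resize(I,(400,600),interpolation=cv2.INTER_CUBIC)
cv2.imwrite("pics/k.png",np.hstack([f(a[170:290,175:255]),f(b[145:250,260:330])]))
ci=camera_info("top");I=b.astype(int)
m=np.zeros(I.shape[:2],np.uint8);g=((I[:,:,0]>120)&(I[:,:,0]-I[:,:,2]>70));m[165:225,265:325]=g[165:225,265:325]
e=cv2.fitEllipse(cv2.convexHull(np.argwhere(m)[:,::-1].astype(np.float32)));print("pad",e,atz(ci,*e[0],17.5))
E
```

```text
t: 12.7
eef_pos: [622.7, 56.6, 208.8]
tool_rot: [0.694, 0.135, 0.694, -0.135]
contact_force: [-0.2, 0.1, -0.6]
opening: 91.8
pad ((295.8473815917969, 195.88992309570312), (28.070087432861328, 32.893218994140625), 159.51947021484375) [567.3632308  -85.46664994  17.5       ]
```

View pics/k.png

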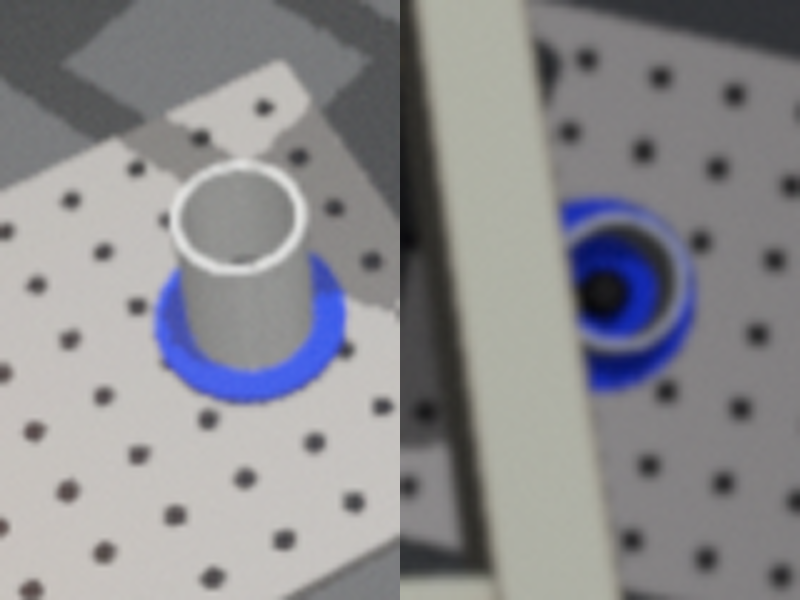

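Both views show the sleeve upright and flat on the blue pad, with the post inside it and the gripper well clear. Handing in.

```bash
python3 -c "
from plant import close_job;print(close_job())"
```

```text
the job is handed in; nothing more can be done
None
```

The aluminium sleeve is standing upright over the post on the blue pad, and the job is handed in at about 12.8 s of robot time.

- **Grip:** I set the grip to 8 N, and the fingers closed at 50.2 mm, which matches the sleeve's diameter.
- **Placing:** I lowered it in 1 mm steps until it touched the pad, with a contact force of about 10 N at the wrist. I released it there and backed off straight up.
- **Last checks:** The scene and top pictures show the sleeve flat on the blue pad with the post inside its bore. The wrist force is back to about zero and the gripper is over 100 mm away. I did not touch the brass and black bushes, the pink tubes or the orange station.
- **Disagreement:** The last top-camera fit put the pad's axis at y = -85.5 mm, against about -82 mm before. The arm hid part of the pad in that picture, so I gave it no weight.

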